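# Close up a terminal box: packing spacer in, sprung hood held flush

### The job

Stand the orange spacer down into whichever of the two gaps between the black terminal blocks is wide enough for it, pushed fully home to the base plate with its whole length between the blocks, and let go of it. Then seat the blue hood over the two pins of the base plate and press it down against its springy seal pads until it is flush all round; finish while still holding it pressed down flush, do not let go. Leave the marker pen, the loose black clip and the brass weight where they are.

Things in the scene. Friction and masses are not known exactly. Their poses are not given: they have to be found in the camera images.
- terminal_base: fixed aluminium base plate, 110 (its x) x 180 (its y) x 10 mm thick; origin: centre of its underside. Two steel pins, diameter 6 mm, stand 16 mm above its top (last 6 mm a cone) at x = 0, y = +74 and -74 mm. Four round black seal pads at x = +-32, y = +-74 mm stand 5 mm above its top. A cable gland sticks out 20 mm at the far side
- wide_pair: pair of fixed black terminal blocks with a 19 mm gap between them, where the spacer fits. Each block 60 long (its x), 18.5 wide, 20 mm tall. Origin: centre of the gap's floor, the top of the base plate, 10 mm above the bench; the gap runs along its x, open above and at both ends. It stands at x = 0, y = +29 or -29 mm of the base plate, axes parallel to it
- narrow_pair: the other pair of fixed black terminal blocks, same outside size (60 x 56 x 20 mm), with a gap of only 9 mm: too narrow for the spacer. Origin and axes as for wide_pair; it stands on the other side
- spacer: loose orange plastic spacer, standing upright on the bench: 36 mm long (its x), 14 mm thick (its y), 46 mm tall, about 60 g; origin at the centre of its underside, z up; the lowest 6 mm are 2 mm narrower all round, to lead in. In the gap it stands on the base plate and its upper 26 mm stick out above the blocks, to be gripped across the 14 mm
- hood: loose blue box-shaped cover, 0.2 kg, standing on the bench, open below; origin: centre of its underside, z up. 96 (x) x 130 (y) x 55 mm tall, 3 mm walls, 52 mm inner height; end flanges 5 mm thick (172 mm over all) with 10 mm square holes at x = 0, y = +-74 mm. Fits either way round. Origin 10 mm above the bench when flush, 15 mm when resting on the seal pads
- hood_handle (a point): centre of the hood's black rib handle, 14 mm thick (x of hood) by 60 mm (y of hood) by 26 mm tall, standing on the middle of the roof: from 55 to 81 mm above the hood's underside; this point is at 68 mm
- seal (a joint): how far the four sprung seal pads are pressed down, m: 0 when they stand 5 mm proud, 0.005 when the hood is flush. One spring: 4 N to start it moving, 9 N at flush (the hood's own 2 N helps)
- marker_0: grey marker pen with black cap, 126 mm, lying near the front edge; leave alone
- clip_6: small black clip, 34 mm, lying behind the base plate between the red bin and the tape roll; leave alone
- test_weight: pale brass weight with a knob, 32 x 32 x 40 mm, standing behind the toggle clamp; leave alone
Not all that is in view belongs to the job. Several things have the shape of the spacer; the one meant has the colours described above.

How it is judged (in metres and radians):
On the way, in this order (a step that is already met when the one before it is completed fails the run):
1. the spacer stands home in the wide gap and is let go (z of spacer in the frame of wide_pair between -0.003 and 0.003 m and x of spacer in the frame of wide_pair between -0.013 and 0.013 m and y of spacer in the frame of wide_pair between -0.005 and 0.005 m and angle between spacer's own z axis and vertical below 0.12 rad and contact force between the fingers and spacer below 0.1 N), for 0.1 s.
2. the hood is over both pins (horizontal distance between hood and terminal_base below 0.004 m and angle between the y axis of hood and the y axis of terminal_base, either way round below 0.06 rad and z of hood in the frame of terminal_base below 0.019 m), for 0.1 s.
At the end, for the whole second after the job is handed in: Spacer upright in the wide gap, within 3 mm of its floor and 13 mm of its middle; hood over both pins (4 mm, 0.06 rad), level, at rest, underside at most 1.7 mm above the base plate, seal pressed down over 3.3 mm, the robot still holding it (over 2 N) (z of spacer in the frame of wide_pair between -0.003 and 0.003 m and x of spacer in the frame of wide_pair between -0.013 and 0.013 m and y of spacer in the frame of wide_pair between -0.005 and 0.005 m and angle between spacer's own z axis and vertical below 0.12 rad and horizontal distance between hood and terminal_base below 0.004 m and angle between the y axis of hood and the y axis of terminal_base, either way round below 0.06 rad and angle between hood's own z axis and vertical below 0.03 rad and z of hood in the frame of terminal_base below 0.0117 m and value of joint seal above 0.0033 m and linear speed of hood below 0.02 m/s and contact force between any of the fingers, the arm and hood above 2 N); the arm keeps its last pose, push and grip.
It fails at once if a bystander was moved by more than 40 mm (distance of any of marker_0, clip_6, test_weight from where it was at the start of the episode above 0.04 m).
It also fails if it takes over 54 s, if anything falls off the work surface, if the arm or the gripper's body presses on something with over 40 N, if the wrist force passes 120 N, or if a joint passes its speed limit or range.

### The arm

A 7-joint arm with a two-finger parallel gripper is mounted at the origin on a cart in front of the work surface, level with it; the furniture and walls round the work are solid. World frame = base frame: x ahead of the robot, y to its left, z up, the work surface at z = 0. Lengths are in m, angles in degrees, forces in N, time in s.
With the tool pointing down it reaches from about 0.425 to 0.825 m from the base axis. Payload 3.6 kg.
Tool frame: the origin (TCP) lies at the very end of the fingers, on their centre line; the grasp point (between the pads) lies 19 mm behind it; z points along the fingers, x is the direction in which the jaws open and shut, and the axes are right-handed (so a half turn about z gives the same grasp; the last joint's range is limited). The gripper opens to 93 mm and grips with 3 to 60 N. Pads are 15 mm wide; open, the fingers measure 128 mm over their backs; the gripper's body (75 mm by 188 mm) begins 65 mm behind the grasp point.
Start: joints at [73.94, 35.231, -0.722, 81.555, 0.464, 63.22, -2.315], TCP at [0.163, -0.629, 0.219] pointing down, gripper open.
Joint ranges: [-178.69, 178.69], [-17.37, 117.87], [-77.05, 75.6], [15.02, 138.74], [-78.02, 258.01], [0.78, 113.62], [-162.83, 162.83]. Speed limits (degrees/s): [159.86, 159.86, 180, 180, 180, 180, 180].

### API

Orientations are given as [roll, pitch, yaw] about the fixed x, y, z axes, in that order (R = Rz(yaw) Ry(pitch) Rx(roll)).
In Python, from bench import ctrl gives the robot as it stands. The module is installed in compiled form; this text tells all that it offers.
- The arm moves only by the tool apply_moves, never from a script. Its argument "targets" is a list of rows, each a list of 7 numbers: the shift along the tool's x, y, z in m, then the turn, a rotation vector about the tool's x, y, z in rad, then the gripper's target within -1 to 1 (fully open at 1, half-way at 0, shut at -1). In form: [[x, y, z, wx, wy, wz, gripper], ...]. A call has 1 to 20 rows; each row is the pose to reach, as a shift and turn from the pose commanded when the call began, along the tool's axes at that moment; what a row does not reach only later rows make up. A row lasts 1/12 s, in which the tool goes at most 41.7 mm and 7.16 degrees, less where a joint would pass 70% of its speed; a pose out of reach is approached as far as the arm can. A call with a gripper value outside its range is refused whole. The fingers move at their own pace and stop on an object; "squeeze" is the grip in N (left out, the last holds). Time passes only in rows, so rows that repeat a pose let the fingers close. It gives the time, the measured TCP pose, the force and the opening at its end, in the units of the state.
- ctrl.observe(): the state, without advancing time (a new reading comes with each control period).
- ctrl.snapshot(name): name is "scene" or "top" or "wrist"; returns the picture (480x640x3 uint8, red, green, blue); there is no depth.
- ctrl.get_calibration(name): a dict with "fx", "fy", "cx", "cy" (pixels), "xyz" and "orientation" of the camera in the world; the wrist camera has in their place "tool_from_camera" (4x4, takes a point from camera to tool coordinates, whose origin is the TCP and whose axes are the tool frame's). Camera axes: x right, y up, looking along -z (the intrinsics and any distortion apply to the point x, -y, -z); pixel columns grow to the right and rows downward; lengths in m; the calibration is good to about 2 mm. A picture is of the moment at which its call begins: read the wrist's pose just before it. get_calibration takes no time and is no camera call.
- ctrl.hand_in(): hands the job in, once; it reports no verdict.
The state is a dict: "clock": time; "q": joint angles; "joint_velocities": joint speeds; "effort": joint torques, N m; "tool_pos": TCP position; "orientation": TCP orientation; "ft_force": force on the tool from outside, world axes, zero at the start; "moment": the same for the moment, N m; "finger_gap": finger opening in m.
Only numpy, scipy, OpenCV 4.12 (cv2) and the standard library are available. Lean on these libraries where they do the work, as an engineer would, in place of code of your own. Each camera call takes 0.05 s, during which the arm holds its last target.

## Working session

There is one attempt and no reset: what is moved stays moved. The work goes in short steps, Python scripts to look and compute and a tool call to move; the robot and the scene stay as the last step left them, time stands still between calls to the robot, and variables do not carry over. Pictures are saved under pics/ and viewed, and the job is handed in when it is done.

Besides the shell and the picture viewer there is one more tool, called after ">>>" as name(argument=value, ...), one argument or row to a line, values as JSON. apply_moves: Moves the arm, as the interface text tells. Its arguments: {"type":"object","properties":{"targets":{"type":"array"},"squeeze":{"type":"number"}},"required":["targets"]}

```bash
mkdir -p pics; python3 - <<'E'
from bench import ctrl
import cv2
print(ctrl.observe())
for n in("scene","top"):
    cv2.imwrite(f"pics/{n}0.png",ctrl.snapshot(n)[:,:,::-1]); print(n,ctrl.get_calibration(n))
print(ctrl.get_calibration("wrist"))
E
```

```text
{'clock': 0.0, 'q': array([73.94163931, 35.28809431, -0.72284844, 81.64144834,  0.46549382,
       63.21946305, -2.3149086 ]), 'joint_velocities': array([-0.04865599, -0.06416256, -0.07926811,  0.03207907,  0.00280208,
        0.00507466, -0.08133279]), 'effort': array([-6.46234039e-04, -4.58929896e+01,  2.09381059e-01, -1.65742868e+01,
       -6.09541638e-02,  2.05424469e-02,  2.34725321e-04]), 'tool_pos': array([ 0.16298771, -0.62840906,  0.21749356]), 'orientation': array([ 1.79996643e+02,  1.46066330e-01, -7.54557058e+01]), 'ft_force': array([ 0.780013  , -0.3547968 ,  0.39779482]), 'moment': array([-0.02381473,  0.03333149, -0.00730066]), 'finger_gap': 0.09291206422145681}
scene {'fx': 615.1854694876012, 'fy': 615.1854694876012, 'cx': 318.5459679623367, 'cy': 238.8639568068375, 'xyz': array([ 0.05620232, -0.57768421,  0.47685377]), 'orientation': array([ 64.97778957,   0.55711087, -32.18222726])}
top {'fx': 469.6457238773901, 'fy': 469.6457238773901, 'cx': 319.93982904915873, 'cy': 243.83412859600986, 'xyz': array([0.49525194, 0.12926191, 0.9382996 ]), 'orientation': array([  3.35155637,   1.08471916, -90.97177966])}
{'fx': 366.6068244082318, 'fy': 366.6068244082318, 'cx': 322.75695255609327, 'cy': 248.86066452488393, 'tool_from_camera': array([[ 9.99999823e-01,  5.20608262e-04, -2.88832811e-04,
        -3.32600772e-04],
       [ 4.09390131e-04, -9.53529412e-01, -3.01299674e-01,
        -8.35312923e-02],
       [-4.32269679e-04,  3.01299502e-01, -9.53529456e-01,
        -1.64809922e-01],
       [ 0.00000000e+00,  0.00000000e+00,  0.00000000e+00,
         1.00000000e+00]])}
```

View pics/scene0.png

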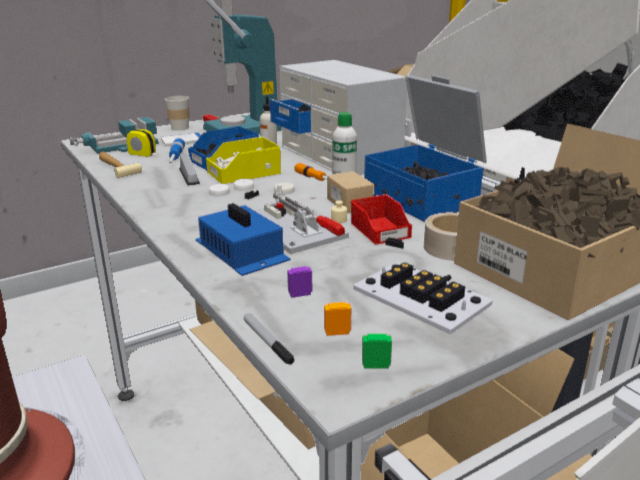

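View pics/top0.png

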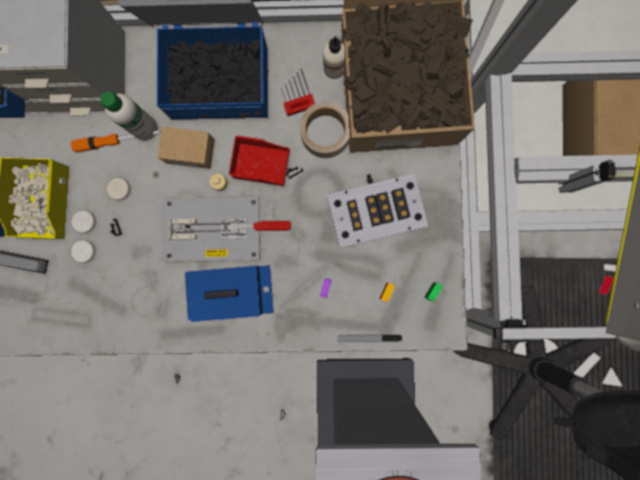

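Orange spacer is the orange upright at scene (338,318), top (388,292). Its look-alikes are purple (300,281) and green (377,350); the orange screwdriver is a different shape. The hood is at top (228,293), and the base plate is at top (378,210) with the wide gap apparently between the two leftmost blocks. Next I'll enlarge crops to confirm and triangulate roughly.

```bash
cat > h.py <<'E'
import numpy as np, cv2
from scipy.spatial.transform import Rotation as R
from bench import ctrl
def cam(name,st=None):
    c=ctrl.get_calibration(name)
    if name=="wrist":
        T=np.eye(4);T[:3,:3]=R.from_euler('xyz',st['orientation'],degrees=True).as_matrix();T[:3,3]=st['tool_pos']
        M=T@c['tool_from_camera']; return c,M[:3,:3],M[:3,3]
    return c,R.from_euler('xyz',c['orientation'],degrees=True).as_matrix(),np.array(c['xyz'])
def ray(C,uv):
    c,Rm,p=C; uv=np.asarray(uv,float)
    d=np.array([(uv[0]-c['cx'])/c['fx'],-(uv[1]-c['cy'])/c['fy'],-1.]); return p,Rm@d
def onz(C,uv,z):
    p,d=ray(C,uv); return p+d*(z-p[2])/d[2]
def tri(obs):
    A=np.zeros((3,3));b=np.zeros(3)
    for C,uv in obs:
        p,d=ray(C,uv);d=d/np.linalg.norm(d);P=np.eye(3)-np.outer(d,d);A+=P;b+=P@p
    X=np.linalg.solve(A,b)
    return X,[np.linalg.norm(np.cross(X-ray(C,uv)[0],ray(C,uv)[1]/np.linalg.norm(ray(C,uv)[1]))) for C,uv in obs]
def proj(C,X):
    c,Rm,p=C; q=Rm.T@(np.asarray(X)-p); return np.array([c['cx']+c['fx']*q[0]/-q[2],c['cy']-c['fy']*q[1]/-q[2]])
def mask(im,lo,hi,box=None):
    h=cv2.cvtColor(im,cv2.COLOR_RGB2HSV); m=cv2.inRange(h,np.array(lo),np.array(hi))
    if box: 
        k=np.zeros_like(m);x0,y0,x1,y1=box;k[y0:y1,x0:x1]=255;m&=k
    return m
ORANGE=((8,150,80),(22,255,255)); BLUE=((100,120,40),(125,255,255))
E
python3 - <<'E'
from h import *
t=cv2.imread("pics/top0.png");s=cv2.imread("pics/scene0.png")
cv2.imwrite("pics/c1.png",np.vstack([np.hstack([cv2.resize(t[160:320,310:450],None,fx=2.85,fy=2.5,interpolation=3)[:, :399]]*1+[cv2.resize(s[250:380,280:500],(399,236)).repeat(1,0) if 0 else cv2.resize(s[250:400,310:500],(400,400))]) ]))
ct,cs=cam("top"),cam("scene")
for n,im,C,b in(("top",t,ct,(370,270,405,310)),("scene",s,cs,(310,290,360,345))):
    m=mask(im[:,:,::-1].copy(),*ORANGE,b); print(n,cv2.minAreaRect(cv2.findNonZero(m)),cv2.moments(m,True)['m00'])
    M=cv2.moments(m,True);print(onz(C,(M['m10']/M['m00'],M['m01']/M['m00']),.046 if n=="top" else .025))
# base corners in top, hood handle
print("base centre",onz(ct,(378,210),.01)); print("handle",onz(ct,(221,294),.081)); print("marker",onz(ct,(370,338),.01))
m=mask(t[:,:,::-1].copy(),(0,0,0),(180,255,60),(198,280,245,308));r=cv2.minAreaRect(cv2.findNonZero(m));print(r);print([onz(ct,p,.081)[:2].round(4) for p in cv2.boxPoints(r)])
E
```

```text
top ((387.1000671386719, 291.8000183105469), (8.049844741821289, 17.441329956054688), 26.56505012512207) 122.0
[0.45421153 0.02031421 0.046     ]
scene ((337.5069274902344, 318.16632080078125), (31.764102935791016, 25.97745704650879), 87.61405944824219) 796.0
[0.4534929  0.01382071 0.025     ]
base centre [0.61506788 0.02957685 0.01      ]
handle [0.4573135  0.32673877 0.081     ]
marker [0.36391129 0.05124723 0.01      ]
((221.0164031982422, 293.6803283691406), (5.884822845458984, 32.5023307800293), 84.80557250976562)
[array([0.461 , 0.3569]), array([0.4654, 0.2975]), array([0.4548, 0.2966]), array([0.4504, 0.3559])]
```

View pics/c1.png

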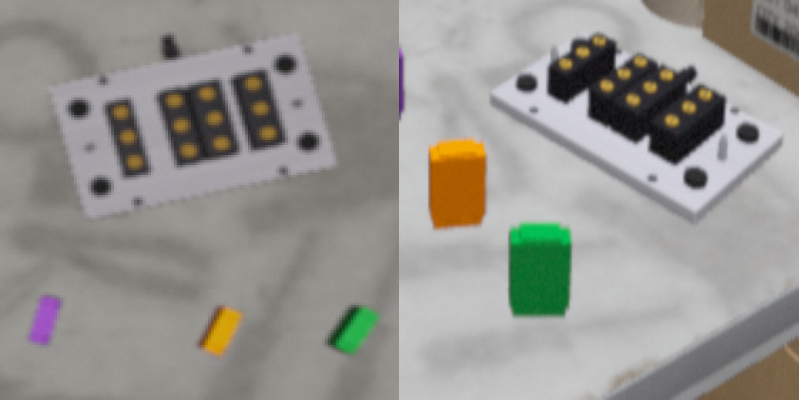

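Crop confirms the orange one (between purple and green), and that the wide gap is on the left (+y) side of the plate. Checking surroundings near the start with the wrist camera.

```bash
python3 - <<'E'
from h import *
cv2.imwrite("pics/w0.png",ctrl.snapshot("wrist")[:,:,::-1])
st=ctrl.observe();r=R.from_euler('xyz',st['orientation'],degrees=True)
print(r.as_matrix().round(4)); 
for tgt in ((.38,-.42,.30),(.47,.03,.27)): print(r.inv().apply(np.array(tgt)-st['tool_pos']).round(4))
E
```

```text
[[ 2.511e-01 -9.680e-01 -5.000e-04]
 [-9.680e-01 -2.511e-01  1.900e-03]
 [-1.900e-03 -0.000e+00 -1.000e+00]]
[-0.1476 -0.2624 -0.082 ]
[-0.5605 -0.4625 -0.0512]
```

View pics/w0.png

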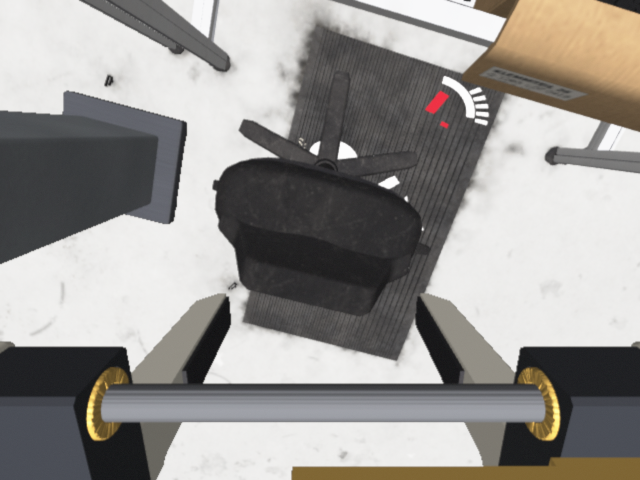

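>>> apply_moves(
  targets=[
    [0,0,-0.04,0,0,0,1],
    [0,0,-0.08,0,0,0,1],
    [-0.15,-0.26,-0.08,0,0,0,1],
    [-0.15,-0.26,-0.08,0,0,0,1],
    [-0.15,-0.26,-0.08,0,0,0,1],
    [-0.15,-0.26,-0.08,0,0,0,1],
    [-0.15,-0.26,-0.08,0,0,0,1],
    [-0.15,-0.26,-0.08,0,0,0,1],
    [-0.548,-0.511,-0.08,0,0,0,1],
    [-0.548,-0.511,-0.08,0,0,0,1],
    [-0.548,-0.511,-0.08,0,0,0,1],
    [-0.548,-0.511,-0.08,0,0,0,1],
    [-0.548,-0.511,-0.08,0,0,0,1],
    [-0.548,-0.511,-0.08,0,0,0,1],
    [-0.548,-0.511,-0.08,0,0,0,1],
    [-0.548,-0.511,-0.08,0,0,0,1],
    [-0.548,-0.511,-0.08,0,0,0,1],
    [-0.548,-0.511,-0.08,0,0,0,1],
    [-0.548,-0.511,-0.08,0,0,0,1],
    [-0.548,-0.511,-0.08,0,0,0,1],
  ],
)

```text
clock: 1.82
tool_pos: [0.5149, 0.017, 0.2987]
orientation: [180.0, -0.0, -75.5]
ft_force: [1.0, -0.6, 0.1]
finger_gap: 0.093
```

>>> apply_moves(
  targets=[
    [0,0,0,0,0,0,1],
    [0,0,0,0,0,0,1],
    [0,0,0,0,0,0,1],
  ],
)

```text
clock: 2.07
tool_pos: [0.5145, 0.0144, 0.2982]
orientation: [179.9, -0.0, -75.5]
ft_force: [-0.3, -0.6, -0.0]
finger_gap: 0.0929
```

```bash
python3 - <<'E'
from h import *
import json
st=ctrl.observe();im=ctrl.snapshot("wrist");cv2.imwrite("pics/w1.png",im[:,:,::-1])
json.dump({k:np.asarray(st[k]).tolist() for k in('tool_pos','orientation','joint_velocities','q')},open("pics/w1.json","w"));print(st)
E
```

```text
{'clock': 2.0667, 'q': array([  6.11186119,  19.43528196, -14.23672733,  96.13229575,
         5.22727851,  65.15228888, -85.01835768]), 'joint_velocities': array([ 1.76648867, -0.47149298,  1.38411783,  0.34487194, -0.07194684,
        0.07716898,  0.01580455]), 'effort': array([-1.33159574e+00, -3.32509661e+01, -2.09624089e+00, -1.70081645e+01,
       -1.12585514e-01, -1.03405828e-01,  2.74274294e-03]), 'tool_pos': array([0.51451242, 0.01441505, 0.29824096]), 'orientation': array([ 1.79920108e+02, -3.87151084e-02, -7.54666482e+01]), 'ft_force': array([-0.31967267, -0.62860187, -0.03875536]), 'moment': array([-0.04895002, -0.0334378 , -0.02732954]), 'finger_gap': 0.09291105192695273}
```

View pics/w1.png

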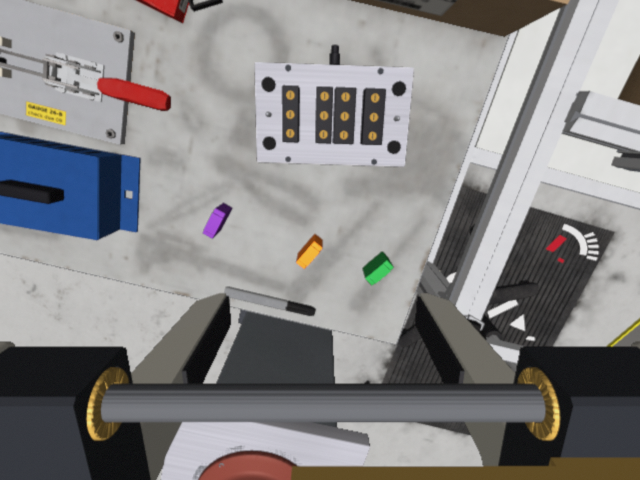

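Wrist view shows spacer at (309,251), plate spanning (255–413, 62–166), pads at four corners, wide gap between blocks at cols 290 and 324, narrow between 344 and 373. Measuring.

```bash
cat >> h.py <<'E'
def blobs(m,amin,amax):
    n,l,s,c=cv2.connectedComponentsWithStats(m); return [(c[i],s[i],(l==i).astype(np.uint8)) for i in range(1,n) if amin<s[i][4]<amax]
def rectz(C,m,z):
    pts=cv2.findContours(m,cv2.RETR_EXTERNAL,cv2.CHAIN_APPROX_NONE)[0]; pts=max(pts,key=len)[:,0,:]
    w=np.array([onz(C,p,z)[:2]*1000 for p in pts],np.float32); return cv2.minAreaRect(w)
E
python3 - <<'E'
from h import *
import json
im=cv2.imread("pics/w1.png")[:,:,::-1].copy();C=cam("wrist",json.load(open("pics/w1.json")))
m=mask(im,(0,0,0),(180,255,75),(250,55,420,170))
for c,s,_ in blobs(m,15,5000): print("dark",c.round(1),s, onz(C,c,.03).round(4),onz(C,c,.015).round(4), [np.round(q,1) for q in rectz(C,_,.03)])
m=mask(im,*ORANGE,(290,225,335,275))
for c,s,l in blobs(m,15,5000): print("or",c,s,onz(C,c,.04).round(4),rectz(C,l,.046))
g=cv2.resize(im[220:290,280:410],None,fx=6,fy=6,interpolation=3);cv2.imwrite("pics/c2.png",g[:,:,::-1])
g=cv2.resize(im[50:180,245:425],None,fx=4.4,fy=4.4,interpolation=3);cv2.imwrite("pics/c3.png",g[:,:,::-1])
E
```

```text
dark [334.6  59.2] [330  55  10  10  93] [0.6707 0.0418 0.03  ] [0.6733 0.0421 0.015 ] [array([670.4,  41.8]), array([8.6, 9.6]), np.float64(14.5)]
dark [268.1  84.1] [262  78  13  14 135] [0.6292 0.1053 0.03  ] [0.6304 0.1077 0.015 ] [array([629.2, 105.3]), array([13.2, 12. ]), np.float64(60.6)]
dark [398.6  88.4] [393  82  13  14 133] [ 0.6605 -0.033   0.03  ] [ 0.6628 -0.0354  0.015 ] [array([660.4, -33. ]), array([12.2, 13.1]), np.float64(59.0)]
dark [290.7 113.7] [283  86  16  56 624] [0.6059 0.0748 0.03  ] [0.6062 0.0761 0.015 ] [array([605.3,  75.1]), array([57.5, 17. ]), np.float64(13.3)]
dark [323.6 114.8] [316  87  16  56 561] [0.6139 0.0392 0.03  ] [0.6145 0.0393 0.015 ] [array([613.5,  39.1]), array([57.5, 16.5]), np.float64(12.5)]
dark [343.8 114.9] [333  88  23  56 850] [0.6195 0.0175 0.03  ] [0.6203 0.0168 0.015 ] [array([618.4,  17.1]), array([57.7, 22.2]), np.float64(12.7)]
dark [372.1 116. ] [361  89  24  56 917] [ 0.6262 -0.0133  0.03  ] [ 0.6273 -0.015   0.015 ] [array([625.4, -13.8]), array([57.7, 23.4]), np.float64(12.9)]
dark [269.  142.7] [263 137  13  12 113] [0.5696 0.0916 0.03  ] [0.5687 0.0935 0.015 ] [array([569.5,  91.5]), array([12.6, 12.7]), np.float64(31.6)]
dark [393.5 146.7] [388 141  12  12 117] [ 0.6008 -0.0465  0.03  ] [ 0.601  -0.0493  0.015 ] [array([600.9, -46.4]), array([12.3, 12.5]), np.float64(17.6)]
or [309.3318872  251.27765727] [297 235  25  33 461] [0.4585 0.0168 0.04  ] ((460.108642578125, 17.049468994140625), (18.391279220581055, 41.283206939697266), 64.6598892211914)
```

View pics/c2.png

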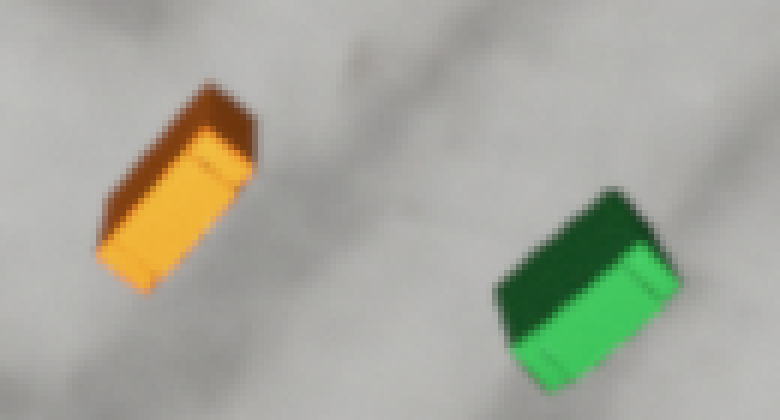

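View pics/c3.png

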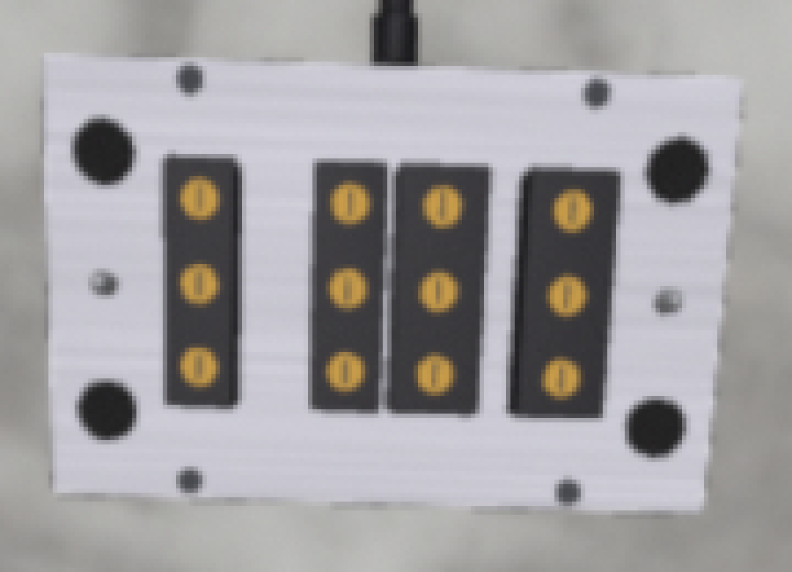

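>>> apply_moves(
  targets=[
    [-0.016,0.051,0.03,0,0,0.1,1],
    [-0.016,0.051,0.06,0,0,0.22,1],
    [-0.016,0.051,0.09,0,0,0.34,1],
    [-0.016,0.051,0.12,0,0,0.46,1],
    [-0.016,0.051,0.15,0,0,0.58,1],
    [-0.016,0.051,0.17,0,0,0.695,1],
    [-0.016,0.051,0.17,0,0,0.695,1],
    [-0.016,0.051,0.17,0,0,0.695,1],
    [-0.016,0.051,0.17,0,0,0.695,1],
  ],
)

```text
clock: 2.87
tool_pos: [0.4625, 0.0169, 0.1299]
orientation: [-179.9, 0.1, -115.2]
ft_force: [0.4, 0.9, -0.3]
finger_gap: 0.093
```

```bash
cat >> h.py <<'E'
import json
def shoot(n):
    st=ctrl.observe();im=ctrl.snapshot("wrist");cv2.imwrite(f"pics/{n}.png",im[:,:,::-1])
    json.dump({k:np.asarray(st[k]).tolist() for k in('tool_pos','orientation','joint_velocities','q')},open(f"pics/{n}.json","w")); return st
def load(n): return cv2.imread(f"pics/{n}.png")[:,:,::-1].copy(),cam("wrist",json.load(open(f"pics/{n}.json")))
TOPOR=((8,150,190),(25,255,255))
E
python3 - <<'E'
from h import *
shoot("w2")
ob=[]
for n,b in(("w1",(290,225,335,275)),("w2",None)):
    im,C=load(n);m=mask(im,*TOPOR,b)
    c,s,l=max(blobs(m,50,99999),key=lambda t:t[1][4]); print(n,c,s[4],rectz(C,l,.046))
    cn=max(cv2.findContours(l,0,1)[0],key=len); c=cv2.minAreaRect(cn)[0]; ob.append((C,c))
print(tri(ob)); print(ctrl.observe()['tool_pos'],ctrl.observe()['orientation'])
E
```

```text
w1 [308.99047619 254.46984127] 315 ((456.4449768066406, 15.953882217407227), (13.931351661682129, 34.610530853271484), 64.19996643066406)
w2 [327.51151515 262.48484848] 825 ((455.8671875, 15.585552215576172), (12.818419456481934, 34.393863677978516), 64.55577087402344)
(array([0.45542064, 0.01576997, 0.04303839]), [np.float64(0.0002356684413137405), np.float64(0.00023566844131382418)])
[0.46275458 0.01714396 0.13019479] [-1.79830081e+02  8.95456404e-02 -1.15248550e+02]
```

View pics/w2.png

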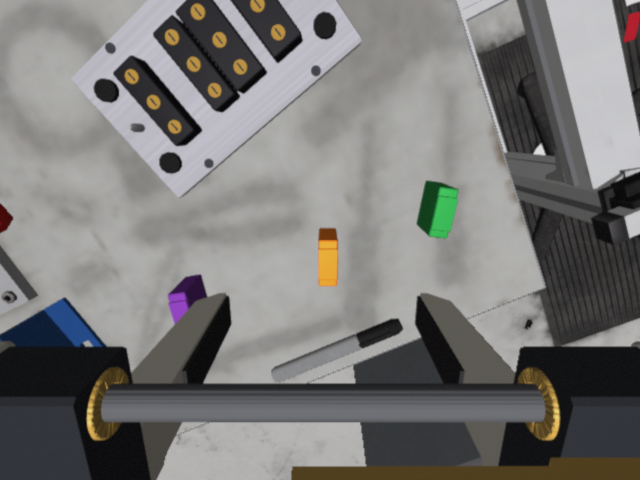

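>>> apply_moves(
  targets=[
    [0.0043,0.0057,0.03,0,0,0,-0.1],
    [0.0043,0.0057,0.06,0,0,0,-0.1],
    [0.0043,0.0057,0.085,0,0,0,-0.1],
    [0.0043,0.0057,0.1,0,0,0,-0.1],
    [0.0043,0.0057,0.107,0,0,0,-0.1],
    [0.0043,0.0057,0.107,0,0,0,-0.1],
    [0.0043,0.0057,0.107,0,0,0,-0.1],
  ],
  squeeze=20,
)

```text
clock: 3.5
tool_pos: [0.4556, 0.0163, 0.0227]
orientation: [-179.9, 0.1, -115.3]
ft_force: [-0.4, -0.1, 0.1]
finger_gap: 0.0511
```

```bash
python3 - <<'E'
from h import *
st=shoot("w3");print(st['tool_pos'],st['orientation'],st['finger_gap'],st['ft_force'])
im,_=load("w3");cv2.imwrite("pics/c4.png",cv2.resize(im[200:360,200:440],None,fx=3,fy=3)[:,:,::-1])
E
```

```text
[0.45564209 0.01629136 0.0226789 ] [-1.79889596e+02  7.51755018e-02 -1.15268753e+02] 0.05105360355698048 [-0.44996025 -0.10782397  0.0973581 ]
```

View pics/c4.png

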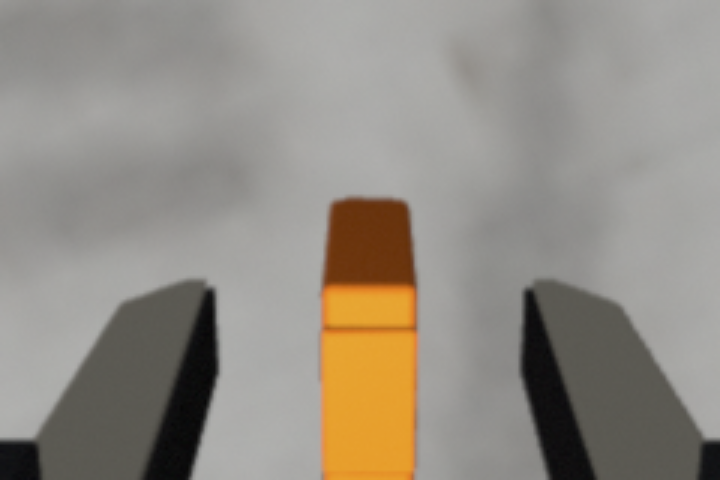

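The spacer is centred between the fingers and square to them. Closing, then lifting.

>>> apply_moves(
  targets=[
    [0,0,0,0,0,0,-1],
    [0,0,0,0,0,0,-1],
    [0,0,0,0,0,0,-1],
    [0,0,0,0,0,0,-1],
    [0,0,0,0,0,0,-1],
    [0,0,0,0,0,0,-1],
  ],
  squeeze=25,
)

```text
clock: 4.05
tool_pos: [0.4547, 0.0164, 0.0219]
orientation: [-180.0, 0.0, -115.3]
ft_force: [-0.7, 0.2, 3.1]
finger_gap: 0.0139
```

>>> apply_moves(
  targets=[
    [0,0,-0.02,0,0,0,-1],
    [0,0,-0.06,0,0,0,-1],
    [0,0,-0.06,0,0,0,-1],
    [0,0,-0.06,0,0,0,-1],
  ],
)

```text
clock: 4.38
tool_pos: [0.4559, 0.0164, 0.0832]
orientation: [-179.8, 0.1, -115.3]
ft_force: [0.1, -0.6, -1.1]
finger_gap: 0.0141
```

```bash
python3 - <<'E'
from h import *
st=shoot("w4");print(st['tool_pos'],st['orientation'],st['finger_gap'],st['ft_force'])
im,C=load("w4");
m=mask(im,(8,120,60),(25,255,255),(250,180,400,345));l=max(blobs(m,50,99999),key=lambda t:t[1][4]);print(l[0],l[1])
r=R.from_euler('xyz',st['orientation'],degrees=True)
print("to gap in tool",r.inv().apply(np.array([.6093,.0574,.10])-st['tool_pos']))
m=mask(im,(0,0,0),(180,255,75))
for c,s,_ in blobs(m,80,6000): print("dark",c.round(1),s, onz(C,c,.015).round(4))
E
```

```text
[0.45587142 0.0164345  0.08322966] [-1.79773768e+02  1.32103998e-01 -1.15283547e+02] 0.014092833709765013 [ 0.05475379 -0.61560169 -1.11353778]
[322.69923603 306.83795738] [ 306  266   34   79 2487]
to gap in tool [-0.10260869 -0.12129897 -0.01605498]
dark [264.7  13.3] [ 235    0   57   36 1126] [ 0.6027 -0.0176  0.015 ]
dark [319.1   2.6] [308   0  22   8 121] [ 0.5944 -0.0471  0.015 ]
dark [116.2  82.6] [  59   27  113  111 4133] [0.6086 0.0776 0.015 ]
dark [54.7 71. ] [ 40  57  31  29 679] [0.6291 0.1063 0.015 ]
dark [134.7 158.8] [122 147  27  25 519] [0.5677 0.0923 0.015 ]
dark [444.6 209.3] [ 430  182   43   63 1101] [ 0.4556 -0.0706  0.015 ]
dark [322.1 364.2] [ 288  298   70   94 1392] [0.3845 0.0505 0.015 ]
dark [322.9 394. ] [288 393  70   3 206] [0.3605 0.0612 0.015 ]
dark [ 28.2 448.6] [   0  422   74   58 3207] [0.414  0.2981 0.015 ]
```

View pics/w4.png

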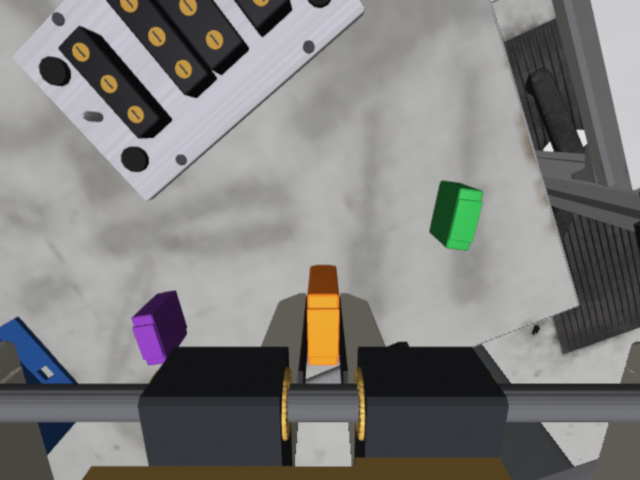

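>>> apply_moves(
  targets=[
    [0,0,-0.016,0,0,-0.1,-1],
    [-0.02,-0.022,-0.016,0,0,-0.2,-1],
    [-0.045,-0.053,-0.016,0,0,-0.32,-1],
    [-0.07,-0.083,-0.016,0,0,-0.44,-1],
    [-0.09,-0.106,-0.016,0,0,-0.55,-1],
    [-0.1026,-0.1213,-0.016,0,0,-0.665,-1],
    [-0.1026,-0.1213,-0.016,0,0,-0.665,-1],
    [-0.1026,-0.1213,-0.016,0,0,-0.665,-1],
    [-0.1026,-0.1213,-0.016,0,0,-0.665,-1],
  ],
)

```text
clock: 5.18
tool_pos: [0.6056, 0.0567, 0.0959]
orientation: [179.7, 0.0, -77.3]
ft_force: [0.0, -0.5, -1.3]
finger_gap: 0.014
```

```bash
python3 - <<'E'
from h import *
st=shoot("w5");print(st['tool_pos'],st['orientation'],st['finger_gap'],st['ft_force'])
im,C=load("w5")
m=mask(im,(0,0,0),(180,255,75))
for c,s,_ in blobs(m,80,6000): print("dark",c.round(1),s, onz(C,c,.015).round(4))
cv2.imwrite("pics/t5.png",ctrl.snapshot("top")[120:320,280:480,::-1].repeat(3,0).repeat(3,1))
E
```

```text
[0.60563552 0.05668126 0.09590344] [ 1.79710871e+02  1.05196076e-02 -7.72708098e+01] 0.01400378955610008 [ 0.0121896  -0.53603961 -1.25757986]
dark [129.7  74.1] [  92    0   84  112 1756] [0.6942 0.1975 0.015 ]
dark [520.9   5.7] [498   0  57  18 535] [ 0.7805 -0.0213  0.015 ]
dark [608.3  12.7] [ 570    0   70   31 1691] [ 0.7884 -0.0723  0.015 ]
dark [107.4  64.7] [100  37  16  55 293] [0.6964 0.2109 0.015 ]
dark [465.8  55.4] [438  49  58  13 276] [0.749  0.0011 0.015 ]
dark [450.4  59.7] [430  55  44  10 151] [0.7447 0.0094 0.015 ]
dark [516.7  65.6] [500  61  34   9 167] [ 0.7505 -0.0308  0.015 ]
dark [ 30.3 181.2] [  24  129   13  106 1061] [0.6143 0.2578 0.015 ]
dark [366.1 156.4] [358 141  17  30 442] [0.6787 0.0445 0.015 ]
dark [257.6 205.1] [247 194  22  23 376] [0.6316 0.108  0.015 ]
dark [472.9 204.9] [461 194  24  23 408] [ 0.6638 -0.0341  0.015 ]
dark [295.5 248.7] [ 281  209   29   89 1772] [0.6068 0.0768 0.015 ]
dark [370.2 250.5] [ 336  209   69   89 4590] [0.6171 0.0253 0.015 ]
dark [430.2 251.2] [ 409  209   46   88 2954] [ 0.6259 -0.0161  0.015 ]
dark [ 82.1 255.9] [ 53 238  37  34 230] [0.5684 0.223  0.015 ]
dark [ 31.9 281. ] [ 28 266  10  31 255] [0.5409 0.2579 0.015 ]
dark [262.5 290.3] [253 281  20  20 320] [0.5703 0.094  0.015 ]
dark [462.2 290.2] [452 281  22  20 331] [ 0.6024 -0.0481  0.015 ]
dark [322.3 364.7] [ 288  300   70   91 1305] [0.518  0.0375 0.015 ]
dark [588.1 472. ] [579 463  17  17 192] [ 0.4621 -0.2132  0.015 ]
```

View pics/w5.png

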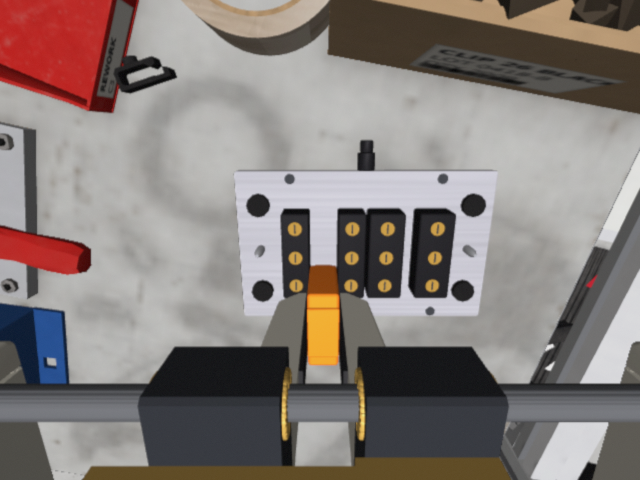

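```bash
python3 - <<'E'
from h import *
im,C=load("w5"); g=cv2.cvtColor(im,cv2.COLOR_RGB2GRAY)
for r in (214,222,243,262): print(r,g[r,278:350:1].tolist())
for u,v in((310,220),(337,220),(310,260),(336.5,260)):print(onz(C,(u,v),.03),onz(C,(u,v),.01))
st=ctrl.observe();print(st['tool_pos'],st['orientation'])
E
```

```text
214 [202, 199, 166, 96, 43, 32, 31, 31, 31, 30, 30, 31, 31, 31, 30, 29, 31, 33, 28, 30, 29, 32, 28, 30, 33, 30, 31, 30, 31, 26, 21, 78, 177, 203, 205, 204, 205, 205, 205, 205, 206, 205, 206, 206, 206, 207, 207, 206, 206, 206, 206, 205, 206, 207, 206, 206, 206, 207, 199, 123, 40, 25, 29, 31, 30, 32, 31, 31, 32, 33, 34, 31]
222 [204, 199, 139, 72, 49, 47, 49, 48, 47, 49, 49, 49, 56, 72, 92, 112, 118, 117, 99, 82, 62, 52, 51, 49, 47, 47, 48, 50, 48, 39, 29, 78, 176, 203, 206, 206, 206, 205, 206, 205, 207, 205, 206, 206, 205, 205, 206, 206, 206, 206, 205, 206, 205, 206, 206, 206, 205, 203, 169, 95, 37, 38, 47, 48, 50, 50, 48, 49, 49, 50, 61, 86]
243 [205, 204, 199, 131, 62, 45, 46, 45, 46, 45, 48, 46, 46, 45, 46, 47, 47, 45, 46, 46, 46, 45, 46, 46, 47, 46, 45, 45, 45, 41, 28, 64, 171, 201, 204, 204, 204, 204, 204, 205, 205, 205, 204, 205, 204, 204, 205, 204, 204, 203, 205, 204, 204, 203, 205, 205, 205, 200, 168, 92, 39, 40, 47, 46, 46, 47, 46, 46, 47, 47, 44, 45]
262 [204, 204, 202, 186, 114, 51, 44, 44, 44, 43, 45, 66, 116, 149, 161, 161, 143, 123, 149, 161, 160, 156, 122, 74, 48, 46, 45, 45, 42, 41, 32, 51, 137, 190, 203, 205, 205, 204, 205, 204, 205, 205, 205, 205, 205, 205, 205, 204, 204, 206, 205, 205, 205, 205, 204, 204, 204, 199, 145, 70, 36, 39, 43, 45, 45, 43, 44, 57, 105, 148, 161, 162]
[0.63286606 0.07149751 0.03      ] [0.62809012 0.07114658 0.01      ]
[0.63668675 0.05454714 0.03      ] [0.63224262 0.05272411 0.01      ]
[0.60616472 0.06577543 0.03      ] [0.59906981 0.06492755 0.01      ]
[0.61004701 0.04854946 0.03      ] [0.60328927 0.04620554 0.01      ]
[0.60607128 0.0566744  0.09691411] [ 1.79819340e+02 -1.88871279e-02 -7.72343811e+01]
```

Lateral alignment with the gap is within 0.2 mm; only 3.5 mm along the gap is needed. Descending.

>>> apply_moves(
  targets=[
    [0,-0.0035,0.015,0,0,0,-1],
    [0,-0.0035,0.03,0,0,0,-1],
    [0,-0.0035,0.036,0,0,0,-1],
    [0,-0.0035,0.042,0,0,0,-1],
    [0,-0.0035,0.048,0,0,0,-1],
    [0,-0.0035,0.053,0,0,0,-1],
    [0,-0.0035,0.057,0,0,0,-1],
    [0,-0.0035,0.06,0,0,0,-1],
    [0,-0.0035,0.06,0,0,0,-1],
  ],
)

```text
clock: 6.03
tool_pos: [0.6111, 0.0581, 0.0372]
orientation: [180.0, 0.0, -77.2]
ft_force: [-0.5, -0.4, -0.5]
finger_gap: 0.0137
```

>>> apply_moves(
  targets=[
    [0,0,0.002,0,0,0,-1],
    [0,0,0.004,0,0,0,-1],
    [0,0,0.005,0,0,0,-1],
    [0,0,0.005,0,0,0,-1],
  ],
)

```text
clock: 6.37
tool_pos: [0.6113, 0.0581, 0.0326]
orientation: [180.0, 0.0, -77.2]
ft_force: [-0.2, 0.6, -0.8]
finger_gap: 0.014
```

>>> apply_moves(
  targets=[
    [0,0,0.001,0,0,0,-1],
    [0,0,0.002,0,0,0,-1],
    [0,0,0.002,0,0,0,-1],
  ],
)

```text
clock: 6.62
tool_pos: [0.6116, 0.0582, 0.032]
orientation: [-180.0, -0.0, -77.2]
ft_force: [-1.9, 0.2, 6.2]
finger_gap: 0.0139
```

Contact force of about 7 N with the TCP 10 mm above its grasp height: the spacer is home. Releasing and backing off.

>>> apply_moves(
  targets=[
    [0,0,-0.001,0,0,0,-0.3],
    [0,0,-0.001,0,0,0,-0.3],
    [0,0,-0.001,0,0,0,-0.3],
    [0,0,-0.001,0,0,0,-0.3],
    [0,0,-0.001,0,0,0,-0.3],
    [0,0,-0.03,0,0,0,-0.3],
    [0,0,-0.07,0,0,0,-0.3],
    [0,0,-0.11,0,0,0,-0.3],
    [0,0,-0.15,0,0,0,-0.3],
    [0,0,-0.15,0,0,0,-0.3],
    [0,0,-0.15,0,0,0,-0.3],
  ],
)

```text
clock: 7.53
tool_pos: [0.6131, 0.0585, 0.1836]
orientation: [-179.6, -0.0, -77.2]
ft_force: [-0.5, -0.4, 0.1]
finger_gap: 0.0327
```

```bash
python3 - <<'E'
from h import *
st=shoot("w6");print(st['tool_pos'],st['orientation'],st['finger_gap'],st['ft_force'])
im,C=load("w6")
m=mask(im,*TOPOR,(200,100,450,340))
l=max(blobs(m,50,99999),key=lambda t:t[1][4]);print(l[0],l[1]);print("spacer at .056",rectz(C,l[2],.056))
m=mask(im,(0,0,0),(180,255,75));P=[]
for c,s,_ in blobs(m,100,500):
    p=onz(C,c,.015); print(c.round(1),s[4],p.round(4))
E
```

```text
[0.6130783  0.05849947 0.18357343] [-1.79637860e+02 -2.98496563e-02 -7.71854116e+01] 0.032698883944599966 [-0.45982368 -0.41715763  0.07776006]
[322.55924171 239.30805687] [315 220  16  40 633]
spacer at .056 ((612.8024291992188, 58.88102722167969), (33.6824951171875, 12.58752155303955), 13.125188827514648)
[231.6  14.6] 367 [0.7672 0.168  0.015 ]
[586.5   4.9] 237 [ 0.836  -0.1048  0.015 ]
[627.3  22.8] 221 [ 0.8317 -0.142   0.015 ]
[168.8  95.7] 120 [0.6961 0.2107 0.015 ]
[189.5 100.5] 480 [0.6962 0.1933 0.015 ]
[104.9 176.5] 303 [0.616  0.2599 0.015 ]
[354.7 160.7] 224 [0.679  0.0445 0.015 ]
[274.5 197. ] 193 [0.6315 0.108  0.015 ]
[434.5 197. ] 199 [ 0.6638 -0.0346  0.015 ]
[101. 251.] 115 [0.544  0.2599 0.015 ]
[276.9 262.2] 173 [0.57   0.0941 0.015 ]
[428.6 262.3] 178 [ 0.6022 -0.0486  0.015 ]
[ 15.7 341.3] 357 [0.4253 0.3413 0.015 ]
[318.2 438. ] 409 [0.3728 0.0093 0.015 ]
```

View pics/w6.png

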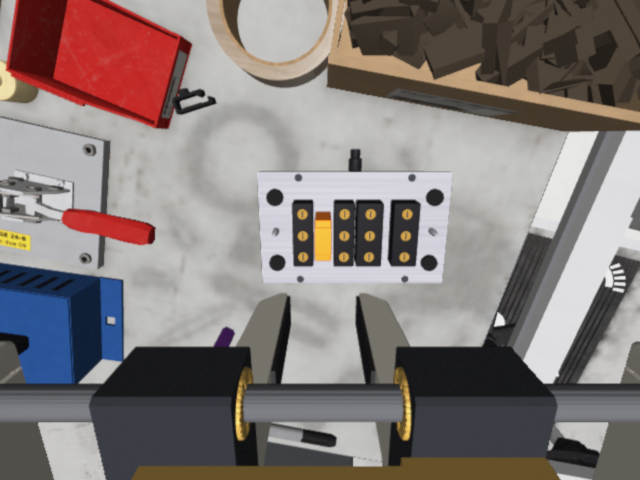

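Spacer top sits at (322,239), upright in the wide gap, about 3 mm from its middle along the gap: step 1 good. Now to the hood, turning the jaw to the hood's x.

>>> apply_moves(
  targets=[
    [0,0,-0.03,0,0,-0.1,0],
    [-0.02,0.008,-0.06,0,0,-0.22,0],
    [-0.045,0.017,-0.08,0,0,-0.34,0],
    [-0.07,0.026,-0.096,0,0,-0.46,0],
    [-0.095,0.035,-0.096,0,0,-0.58,0],
    [-0.12,0.044,-0.096,0,0,-0.7,0],
    [-0.145,0.053,-0.096,0,0,-0.82,0],
    [-0.17,0.062,-0.096,0,0,-0.94,0],
    [-0.195,0.071,-0.096,0,0,-1.06,0],
    [-0.22,0.08,-0.096,0,0,-1.18,0],
    [-0.245,0.09,-0.096,0,0,-1.3,0],
    [-0.27,0.0986,-0.096,0,0,-1.42,0],
    [-0.27,0.0986,-0.096,0,0,-1.42,0],
    [-0.27,0.0986,-0.096,0,0,-1.42,0],
    [-0.27,0.0986,-0.096,0,0,-1.42,0],
  ],
)

```text
clock: 8.83
tool_pos: [0.4556, 0.298, 0.275]
orientation: [179.9, 0.1, 4.1]
ft_force: [0.3, -0.6, -0.5]
finger_gap: 0.0465
```

```bash
python3 - <<'E'
from h import *
st=shoot("w7");print(st['tool_pos'],st['orientation'],st['finger_gap'],st['q'])
E
```

```text
[0.45557386 0.29799103 0.27495475] [1.79855805e+02 1.43205768e-01 4.07293960e+00] 0.046450194801470016 [ -8.78012605  27.37014492 -41.27284062  93.37494943  19.27544048
  66.79856731 -50.55009317]
```

View pics/w7.png

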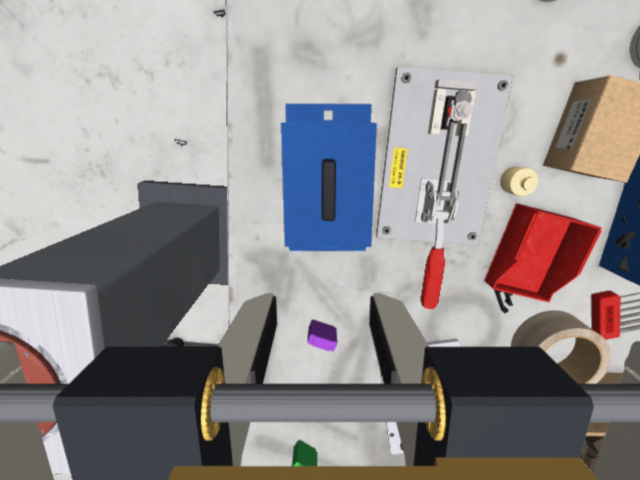

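Hood in view: handle top at (329,190), flange hole at (328,115). Measuring the handle and hole, and the height of the cardboard box near the plate for gripper-body clearance.

```bash
python3 - <<'E'
from h import *
im,C=load("w7")
m=mask(im,(0,0,0),(180,255,60),(310,140,350,235))
for c,s,l in blobs(m,100,9999):print("handle",c,s,rectz(C,l,.081))
m=mask(im,(0,0,150),(180,80,255),(318,106,340,124))
for c,s,l in blobs(m,20,9999):print("hole",c,s,onz(C,c,.005))
m=mask(im,*BLUE,(270,90,390,260));
for c,s,l in blobs(m,1000,99999):print("blue",rectz(C,l,.055))
for nm in("scene","top"):
    cv2.imwrite(f"pics/{nm}8.png",ctrl.snapshot(nm)[:,:,::-1])
s=cv2.imread("pics/scene8.png");t=cv2.imread("pics/top8.png")
cv2.imwrite("pics/c8.png",np.hstack([cv2.resize(s[180:320,380:580],(400,280)),cv2.resize(t[90:230,300:500],(400,280))]).repeat(1,0))
E
```

```text
handle [327.85090909 194.87818182] [322 160  13  60 550] ((457.18951416015625, 328.869384765625), (11.986959457397461, 57.52443313598633), 4.058749675750732)
hole [327.90909091 114.59090909] [324 110   9  10  88] [0.45239659 0.40132954 0.005     ]
blue ((457.0362548828125, 334.06378173828125), (94.28533935546875, 150.14866638183594), 3.907799005508423)
```

View pics/c8.png

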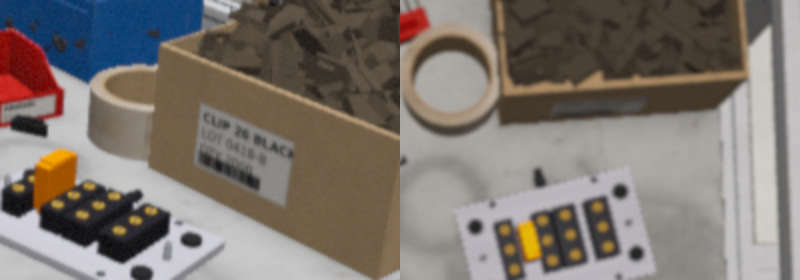

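```bash
python3 - <<'E'
from h import *
ct,cs=cam("top"),cam("scene")
X=tri([(cs,(460,202)),(ct,(350,135))]);print(X); print(onz(ct,(473,127),X[0][2])); print("front bottom",onz(ct,(350,151),0),onz(ct,(471,142),0))
E
```

```text
(array([0.73920206, 0.08649692, 0.10805336]), [np.float64(0.0006809925604134656), np.float64(0.0006809925604137136)])
[ 0.74821072 -0.13278197  0.10805336]
front bottom [0.73746919 0.08210162 0.        ] [ 0.75051779 -0.16177865  0.        ]
```

>>> apply_moves(
  targets=[
    [0.0038,-0.0298,0.025,0,0,0,0],
    [0.0038,-0.0298,0.06,0,0,0,0],
    [0.0038,-0.0298,0.09,0,0,0,0],
    [0.0038,-0.0298,0.115,0,0,0,0],
    [0.0038,-0.0298,0.115,0,0,0,0],
    [0.0038,-0.0298,0.115,0,0,0,0],
    [0.0038,-0.0298,0.115,0,0,0,0],
  ],
)

```text
clock: 9.57
tool_pos: [0.458, 0.33, 0.1632]
orientation: [-179.9, -0.1, 4.1]
ft_force: [-0.5, -0.2, -0.3]
finger_gap: 0.0466
```

```bash
python3 - <<'E'
from h import *
st=shoot("w8");print(st['tool_pos'],st['orientation'],st['finger_gap'])
im,C=load("w8");_,C7=load("w7")
m=mask(im,(0,0,0),(180,255,60),(300,160,350,330))
for c,s,l in blobs(m,100,9999):print("handle",c,s,rectz(C,l,.081))
m=mask(im,(0,0,150),(180,80,255),(300,60,360,200))
for c,s,l in blobs(m,20,9999):print("hole",c,s,onz(C,c,.005)); print(tri([(C7,(327.909,114.59)),(C,c)]))
E
```

```text
[0.4580437  0.33000365 0.16316792] [-1.79898900e+02 -1.20612114e-01  4.11324067e+00] 0.046643143963733785
handle [322.74005487 254.12345679] [ 314  214   19   83 1458] ((457.2286376953125, 330.8917236328125), (12.591934204101562, 61.515472412109375), 3.6790685653686523)
hole [329.5  97. ] [ 300   60   60   75 4500] [0.45485917 0.44288905 0.005     ]
(array([0.44428681, 0.36364123, 0.8917369 ]), [np.float64(0.0010394599218186407), np.float64(0.0010394599218186628)])
hole [322.8125  148.94375] [317 143  13  13 160] [0.45233207 0.40160416 0.005     ]
(array([0.45238424, 0.40147181, 0.0015945 ]), [np.float64(3.424451901561627e-05), np.float64(3.424451901550052e-05)])
```

View pics/w8.png

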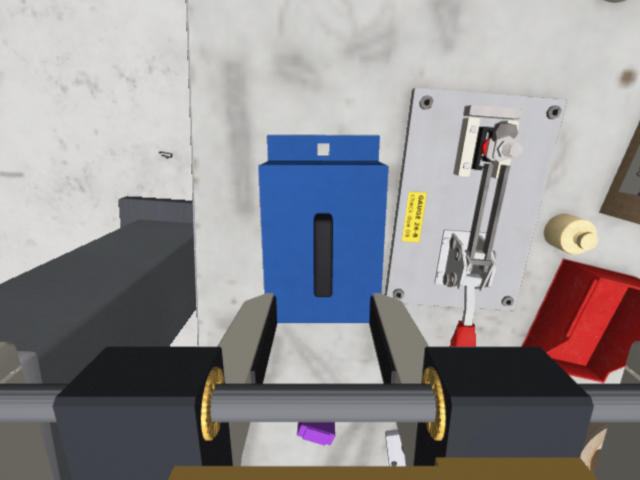

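>>> apply_moves(
  targets=[
    [-0.0007,0.002,0.03,0,0,0,0],
    [-0.0007,0.002,0.06,0,0,0,0],
    [-0.0007,0.002,0.085,0,0,0,0],
    [-0.0007,0.002,0.1,0,0,0,0],
    [-0.0007,0.002,0.1055,0,0,0,0],
    [-0.0007,0.002,0.1055,0,0,0,0],
    [-0.0007,0.002,0.1055,0,0,0,0],
  ],
)

```text
clock: 10.2
tool_pos: [0.4575, 0.3286, 0.0579]
orientation: [-179.9, -0.2, 4.2]
ft_force: [0.4, 0.7, -0.1]
finger_gap: 0.0467
```

>>> apply_moves(
  targets=[
    [0,0,0,0,0,0,-1],
    [0,0,0,0,0,0,-1],
    [0,0,0,0,0,0,-1],
    [0,0,0,0,0,0,-1],
    [0,0,0,0,0,0,-1],
    [0,0,0,0,0,0,-1],
  ],
  squeeze=50,
)

```text
clock: 10.7
tool_pos: [0.457, 0.3276, 0.0565]
orientation: [-180.0, -0.1, 4.2]
ft_force: [1.6, 0.0, 1.8]
finger_gap: 0.0137
```

>>> apply_moves(
  targets=[
    [0,0,-0.02,0,0,0,-1],
    [0,0,-0.05,0,0,0,-1],
    [0,0,-0.08,0,0,0,-1],
    [0,0,-0.1,0,0,0,-1],
    [0,0,-0.1,0,0,0,-1],
    [0,0,-0.1,0,0,0,-1],
  ],
)

```text
clock: 11.2
tool_pos: [0.4565, 0.3274, 0.1565]
orientation: [-180.0, -0.1, 4.2]
ft_force: [-0.1, -0.7, -2.2]
finger_gap: 0.0136
```

```bash
python3 - <<'E'
from h import *
st=shoot("w9");print(st['tool_pos'],st['orientation'],st['finger_gap'],st['ft_force'],st['moment'])
E
```

```text
[0.4564622  0.32739555 0.15652498] [-1.79981398e+02 -5.99316194e-02  4.17812779e+00] 0.013618548074672724 [-0.08994128 -0.74704363 -2.24329255] [-0.05783789 -0.05791108  0.00299522]
```

View pics/w9.png

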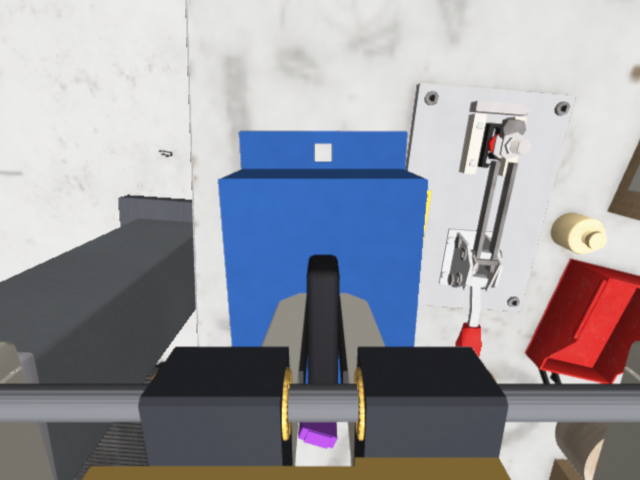

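Hood lifted level with hole in view at (323,152) and 2.2 N of weight. Carrying it to above the plate.

>>> apply_moves(
  targets=[
    [0,0.01,-0.02,0,0,0,-1],
    [0,0.035,-0.03,0,0,-0.02,-1],
    [0.005,0.065,-0.03,0,0,-0.04,-1],
    [0.015,0.1,-0.03,0,0,-0.06,-1],
    [0.03,0.135,-0.03,0,0,-0.08,-1],
    [0.045,0.17,-0.03,0,0,-0.1,-1],
    [0.06,0.2,-0.03,0,0,-0.12,-1],
    [0.08,0.23,-0.03,0,0,-0.135,-1],
    [0.1,0.26,-0.03,0,0,-0.15,-1],
    [0.12,0.285,-0.03,0,0,-0.15,-1],
    [0.133,0.302,-0.03,0,0,-0.15,-1],
    [0.1374,0.3088,-0.03,0,0,-0.15,-1],
    [0.1374,0.3088,-0.03,0,0,-0.15,-1],
    [0.1374,0.3088,-0.03,0,0,-0.15,-1],
    [0.1374,0.3088,-0.03,0,0,-0.15,-1],
  ],
)

```text
clock: 12.5
tool_pos: [0.6142, 0.0322, 0.1857]
orientation: [-179.9, 0.1, 13.0]
ft_force: [0.2, 0.8, -2.1]
finger_gap: 0.0136
```

```bash
python3 - <<'E'
from h import *
st=shoot("w10");print(st['tool_pos'],st['orientation'],st['finger_gap'],st['ft_force'],st['moment'])
E
```

```text
[0.61422287 0.03223512 0.18571333] [-1.79884680e+02  1.07053495e-01  1.30150240e+01] 0.013574012365612486 [ 0.17882731  0.79352011 -2.05879837] [-0.0097855  -0.11311454  0.01951322]
```

View pics/w10.png

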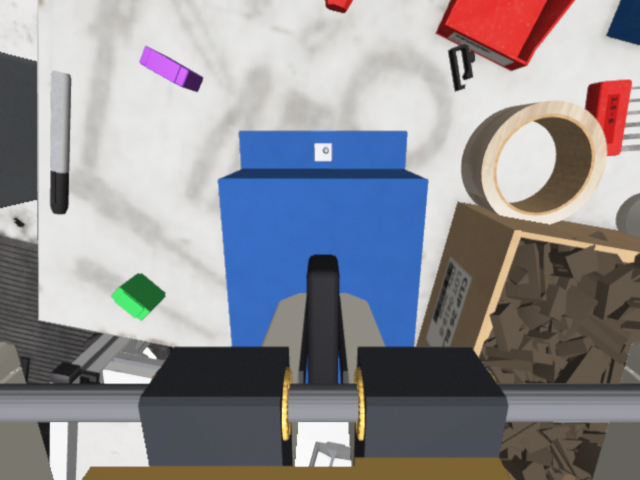

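```bash
cat >> h.py <<'E'
def rel(n,pin,hole,z_under):
    im,C=load(n); j=json.load(open(f"pics/{n}.json")); r=R.from_euler('xyz',j['orientation'],degrees=True);p=np.array(j['tool_pos'])
    a=r.inv().apply(onz(C,pin,.026)-p); b=r.inv().apply(onz(C,hole,z_under+.005)-p)
    print("pin tip",onz(C,pin,.026).round(4),"hole tool",b.round(4),"pin-hole tool xy mm",((a-b)[:2]*1000).round(2))
E
python3 - <<'E'
from h import *
im,C=load("w10")
h=cv2.cvtColor(im,cv2.COLOR_RGB2HSV);b=(1-(cv2.inRange(h,*map(np.array,BLUE))>0)).astype(np.uint8);k=np.zeros_like(b);k[138:166,306:340]=b[138:166,306:340]
M=cv2.moments(k,True);c=(M['m10']/M['m00'],M['m01']/M['m00']);print(c,M['m00'])
cv2.imwrite("pics/c10.png",cv2.resize(im[130:175,290:355],None,fx=12,fy=12,interpolation=0)[:,:,::-1])
rel("w10",(326,150.5),c,.1857-.0567)
E
```

```text
(322.6075581395349, 152.02616279069767) 344.0
pin tip [0.5998 0.1014 0.026 ] hole tool [-0.001  -0.0743  0.0519] pin-hole tool xy mm [2.88 3.97]
```

View pics/c10.png

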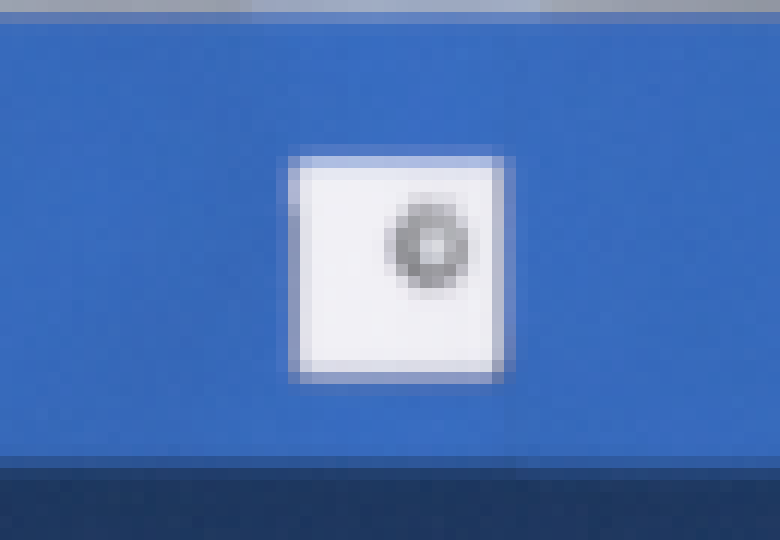

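>>> apply_moves(
  targets=[
    [0.0025,0.004,0.02,0,0,0,-1],
    [0.0025,0.004,0.04,0,0,0,-1],
    [0.0025,0.004,0.06,0,0,0,-1],
    [0.0025,0.004,0.075,0,0,0,-1],
    [0.0025,0.004,0.085,0,0,0,-1],
    [0.0025,0.004,0.09,0,0,0,-1],
    [0.0025,0.004,0.09,0,0,0,-1],
    [0.0025,0.004,0.09,0,0,0,-1],
    [0.0025,0.004,0.09,0,0,0,-1],
  ],
)

```text
clock: 13.3
tool_pos: [0.62, 0.0268, 0.0974]
orientation: [-180.0, -0.1, 12.8]
ft_force: [1.1, -0.2, -2.2]
finger_gap: 0.0139
```

```bash
python3 - <<'E'
from h import *
st=shoot("w11");print(st['tool_pos'],st['orientation'],st['finger_gap'],st['ft_force'],st['moment'])
im,C=load("w11")
h=cv2.cvtColor(im,cv2.COLOR_RGB2HSV);b=(1-(cv2.inRange(h,*map(np.array,BLUE))>0)).astype(np.uint8);k=np.zeros_like(b);k[138:166,306:340]=b[138:166,306:340]
M=cv2.moments(k,True);c=(M['m10']/M['m00'],M['m01']/M['m00']);print(c,M['m00'])
cv2.imwrite("pics/c11.png",cv2.resize(im[130:175,290:355],None,fx=12,fy=12,interpolation=0)[:,:,::-1])
E
```

```text
[0.62003911 0.0267888  0.09743645] [-1.79995209e+02 -1.36138490e-01  1.28004540e+01] 0.013949921171290762 [ 1.07757184 -0.18627339 -2.15127647] [-0.02095443 -0.14359961 -0.00938034]
(322.76724137931035, 152.08045977011494) 348.0
```

View pics/c11.png

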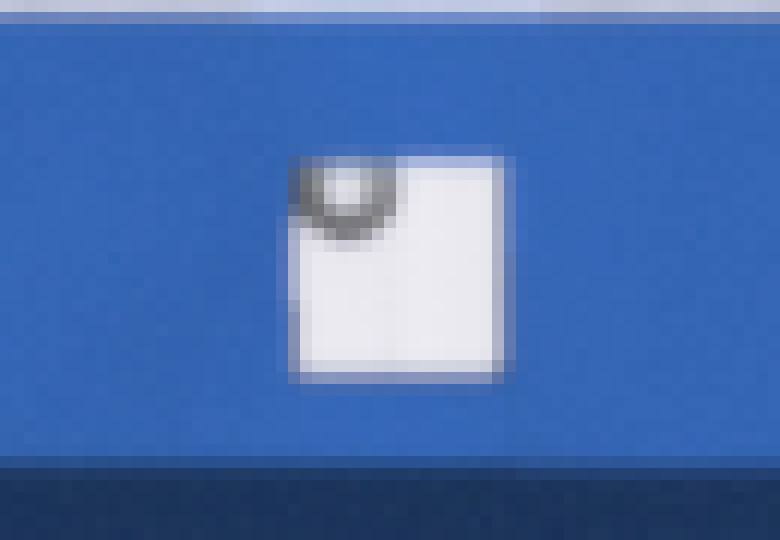

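View pics/w11.png

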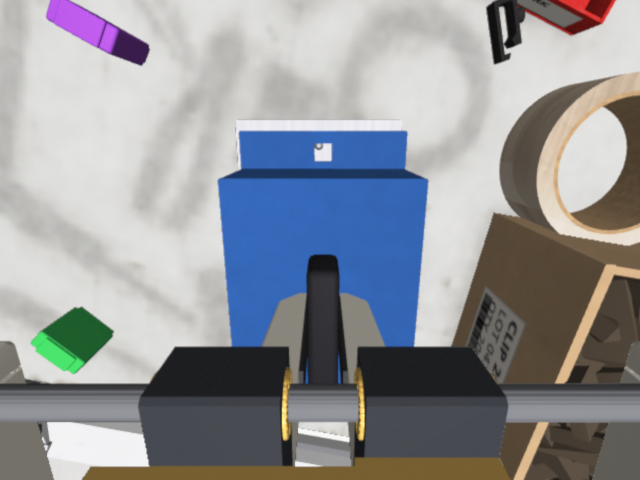

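The pose was still settling. The pin tip shows at (318.5,145.3) with the hole centre at (322.8,152.1). Settle, then re-measure.

>>> apply_moves(
  targets=[
    [-0.003,-0.0035,0,0,0,0,-1],
    [-0.003,-0.0035,0,0,0,0,-1],
    [-0.003,-0.0035,0,0,0,0,-1],
    [-0.003,-0.0035,0,0,0,0,-1],
    [-0.003,-0.0035,0,0,0,0,-1],
    [-0.003,-0.0035,0,0,0,0,-1],
  ],
)

```text
clock: 13.85
tool_pos: [0.6157, 0.0288, 0.0962]
orientation: [180.0, -0.0, 12.8]
ft_force: [-0.3, 0.0, -2.5]
finger_gap: 0.0137
```

```bash
python3 - <<'E'
from h import *
rel("w11",(318.5,145.3),(322.77,152.08),.0407)
st=shoot("w12");print(st['tool_pos'],st['orientation'],st['finger_gap'],st['ft_force'],st['joint_velocities'].round(2))
im,C=load("w12")
cv2.imwrite("pics/c12.png",cv2.resize(im[130:175,290:355],None,fx=12,fy=12,interpolation=0)[:,:,::-1])
E
```

```text
pin tip [0.5996 0.1015 0.026 ] hole tool [-0.0009 -0.0743  0.0517] pin-hole tool xy mm [-2.64 -3.12]
[0.61566967 0.02877686 0.09621246] [ 1.79998385e+02 -7.82391202e-03  1.27673752e+01] 0.013679645756055918 [-0.26878715  0.03085206 -2.45651304] [ 0.01  0.07  0.04  0.02  0.01 -0.    0.01]
```

View pics/c12.png

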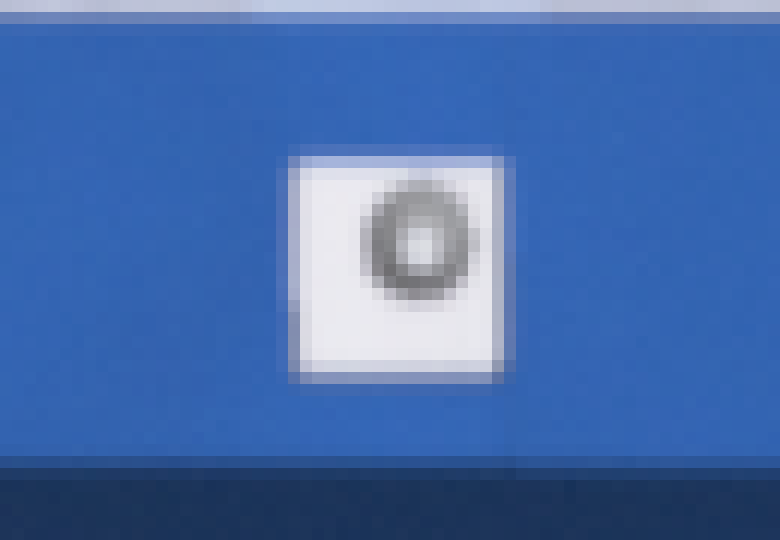

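```bash
python3 - <<'E'
from h import *
rel("w12",(324.3,149.5),(322.77,152.08),.0395)
rel("w12",(324.3,149.5),(322.77,152.08),.0420)
E
```

```text
pin tip [0.5991 0.1019 0.026 ] hole tool [-0.0009 -0.0743  0.0517] pin-hole tool xy mm [ 0.95 -0.65]
pin tip [0.5991 0.1019 0.026 ] hole tool [-0.0009 -0.0744  0.0492] pin-hole tool xy mm [ 0.95 -0.53]
```

>>> apply_moves(
  targets=[
    [0.0005,-0.0005,0.005,0,0,0,-1],
    [0.0005,-0.0005,0.01,0,0,0,-1],
    [0.0005,-0.0005,0.013,0,0,0,-1],
    [0.0005,-0.0005,0.016,0,0,0,-1],
    [0.0005,-0.0005,0.018,0,0,0,-1],
    [0.0005,-0.0005,0.018,0,0,0,-1],
    [0.0005,-0.0005,0.018,0,0,0,-1],
  ],
)

```text
clock: 14.48
tool_pos: [0.6159, 0.0295, 0.078]
orientation: [-180.0, 0.0, 12.8]
ft_force: [0.2, -0.4, -1.7]
finger_gap: 0.014
```

```bash
python3 - <<'E'
from h import *
st=shoot("w13");print(st['tool_pos'],st['orientation'],st['finger_gap'],st['ft_force'],st['moment'])
im,C=load("w13")
cv2.imwrite("pics/c13.png",cv2.resize(im[130:175,290:355],None,fx=12,fy=12,interpolation=0)[:,:,::-1])
E
```

```text
[0.61593451 0.02954233 0.07801848] [-1.79988623e+02  9.34239433e-03  1.27811428e+01] 0.014017759526795202 [ 0.17693113 -0.39527729 -1.68973764] [-0.04311578 -0.1450144  -0.01708208]
```

View pics/c13.png

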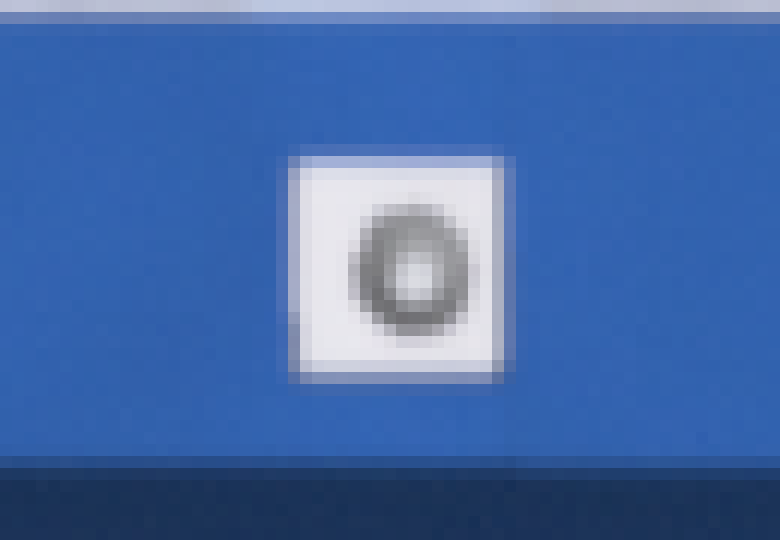

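Pin is nicely inside the hole at (324,152). Continuing down with force checks.

>>> apply_moves(
  targets=[
    [0.0003,0,0.002,0,0,0,-1],
    [0.0003,0,0.004,0,0,0,-1],
    [0.0003,0,0.006,0,0,0,-1],
    [0.0003,0,0.007,0,0,0,-1],
    [0.0003,0,0.007,0,0,0,-1],
  ],
)

```text
clock: 14.95
tool_pos: [0.6162, 0.0295, 0.0714]
orientation: [180.0, 0.0, 12.8]
ft_force: [-0.6, -1.5, 1.4]
finger_gap: 0.0139
```

>>> apply_moves(
  targets=[
    [0,0,0.001,0,0,0,-1],
    [0,0,0.002,0,0,0,-1],
    [0,0,0.003,0,0,0,-1],
    [0,0,0.003,0,0,0,-1],
    [0,0,0.003,0,0,0,-1],
  ],
)

```text
clock: 15.37
tool_pos: [0.6163, 0.0296, 0.0686]
orientation: [180.0, -0.0, 12.8]
ft_force: [-1.8, -1.5, 4.8]
finger_gap: 0.0133
```

>>> apply_moves(
  targets=[
    [0,0,0.001,0,0,0,-1],
    [0,0,0.002,0,0,0,-1],
    [0,0,0.003,0,0,0,-1],
    [0,0,0.003,0,0,0,-1],
    [0,0,0.003,0,0,0,-1],
  ],
)

```text
clock: 15.78
tool_pos: [0.6163, 0.0295, 0.0665]
orientation: [180.0, -0.0, 12.8]
ft_force: [-4.6, -2.2, 9.2]
finger_gap: 0.0135
```

>>> apply_moves(
  targets=[
    [0,0,0.001,0,0,0,-1],
    [0,0,0.002,0,0,0,-1],
    [0,0,0.002,0,0,0,-1],
    [0,0,0.002,0,0,0,-1],
    [0,0,0.002,0,0,0,-1],
  ],
)

```text
clock: 16.2
tool_pos: [0.6162, 0.0295, 0.0665]
orientation: [179.9, -0.0, 12.8]
ft_force: [-7.5, -3.6, 19.8]
finger_gap: 0.0136
```

```bash
python3 - <<'E'
from h import *
st=shoot("w14");print(st['tool_pos'],st['orientation'],st['finger_gap'],st['ft_force'],st['moment'],st['joint_velocities'].round(2))
im,C=load("w14");a=cv2.resize(im[110:195,200:445],(780,270),interpolation=3)
s=ctrl.snapshot("scene");cv2.imwrite("pics/s14.png",s[:,:,::-1]);b=cv2.resize(s[190:345,320:545],(780,330*1),interpolation=3)
cv2.imwrite("pics/c14.png",np.vstack([a,b])[:,:,::-1])
E
```

```text
[0.61623774 0.02947425 0.06646439] [ 1.79892449e+02 -2.72517179e-02  1.27587710e+01] 0.013637990880298536 [-7.49347665 -3.63309744 19.82558322] [-0.54195443  1.50695999 -0.05179537] [ 0.02  0.    0.08  0.15  0.06  0.09 -0.02]
```

View pics/c14.png

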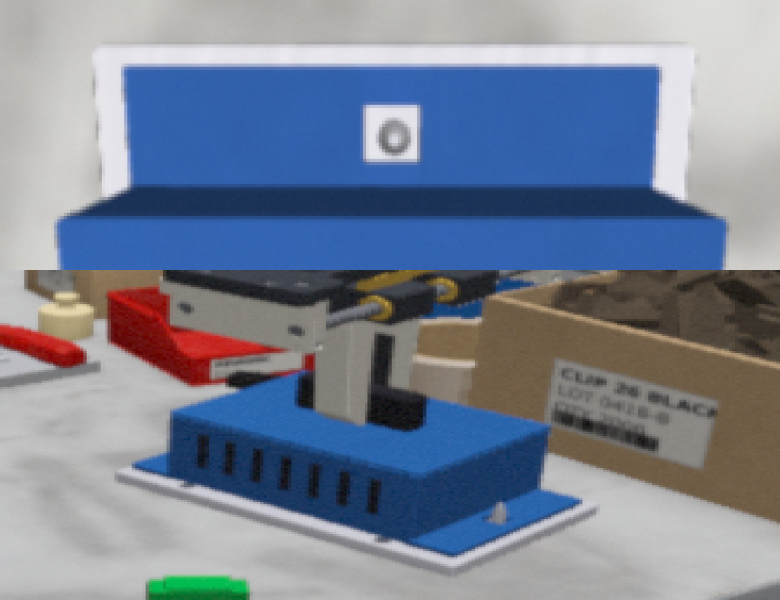

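The wrist view shows the near pin in its hole, and the scene view shows the far pin standing through its flange. The hood lies flat on the plate. Force rose from 9 to 20 N with no further travel, so it is against the hard stop. Handing in while still pressing.

```bash
python3 - <<'E'
from bench import ctrl
print(ctrl.hand_in())
s=ctrl.observe();print(s['clock'],s['tool_pos'],s['ft_force'])
E
```

```text
the job is handed in; nothing more can be done
None
the job is handed in; nothing more can be done
```

The orange spacer is in the wide (+y) gap and let go. The hood is over both pins, pressed flush and still held. I handed in at about 16 s; no verdict is reported.

- **Spacer:** It met the floor at about 7 N with the TCP 10 mm above its grasp height. After release the wrist view showed it upright, about 3 mm from the gap's middle along its length. I could not check it again once the hood covered it.
- **Hood:** Both pins show through the flange holes. The TCP stopped at z 0.0665 m, which puts the underside about 10 mm above the bench, so flush. Force then rose from 9 to 20 N with no further travel. Tool tilt is about 0.1° and tool yaw is 12.8°, the same as the plate.
- **Bystanders:** No move touched the marker, clip or weight.
- **Disagreements:**
  - Heights triangulated with the wrist camera came out about 3 mm low (43 mm against 46 mm for the spacer, 1.6 mm against 5 mm for the flange).
  - Pad spacing came out about 1–1.6% short. Forces and measured TCP heights decided the final depths instead.
  - A sideways force of about 8 N was left at the end, probably from a pin or friction.

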